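Close and latch the well-plate holder

ROBOT

A 7-joint arm with a two-finger parallel gripper is mounted at the origin on the work surface. World frame = base frame: x ahead of the robot, y to its left, z up, the work surface at z = 0. Lengths are in m, angles in rad, forces in N, time in s.
With the tool pointing down it reaches from about 0.425 to 0.825 m from the base axis. Payload 3.6 kg.
Tool frame: the origin (TCP) lies at the very end of the fingers, on their centre line; the grasp point (between the pads) lies 19 mm behind it; z points along the fingers, y is the direction in which the jaws open and shut (so a half turn about z gives the same grasp; the last joint's range is limited). The gripper opens to 93 mm and grips with 3 to 60 N. Pads are 15 mm wide; open, the fingers measure 128 mm over their backs; the gripper's body (75 mm by 188 mm) begins 65 mm behind the grasp point.
Start: joints at [-1.286, 0.615, -0.013, 1.423, 0.008, 1.103, -0.04], TCP at [0.199, 0.619, 0.219] pointing down, gripper open.
Joint ranges: [-3.12, 3.12], [-0.3, 2.06], [-1.34, 1.32], [0.26, 2.42], [-1.36, 4.5], [0.01, 1.98], [-2.84, 2.84]. Speed limits (rad/s): [2.79, 2.79, 3.14, 3.14, 3.14, 3.14, 3.14].

INTERFACE

Orientations are given as a rotation vector (axis times angle).
In Python, from workcell import robot gives the robot as it stands.
- The arm moves only by the tool carry_out, never from a script. Its argument "increments" is a list that holds one entry, the list of rows, each a list of 4 numbers: the shift along the world's x, y, z in mm, then the turn about the world's z in degrees. A call has 1 to 8 rows; each row is the pose to reach, as a shift and turn from the pose commanded when the call began; what a row does not reach only later rows make up. A row lasts 1/8 s, in which the tool goes at most 62.5 mm and 10.7 degrees, less where a joint would pass 70% of its speed; a pose out of reach is approached as far as the arm can. A call with a gripper value outside its range is refused whole. "gripper" is the closure, from 0 (fully open) to 1 (shut), set as the call begins (left out, the last holds). The fingers move at their own pace and stop on an object; "squeeze" is the grip in N (left out, the last holds). Time passes only in rows, so rows that repeat a pose let the fingers close. It gives the time, the measured TCP pose, the force and the opening at its end, in the units of the state.
- robot.observe(): the state, without advancing time (a new reading comes with each control period).
- robot.snapshot(name): name is "scene" or "top" or "wrist"; returns a dict with "frame" (480x640x3 uint8, blue, green, red), "depth" (480x640 float32, m along the optical axis (not along the pixel's ray), 0 where there is no reading), "fx", "fy", "cx", "cy" (pixels), "distortion" ([k1, k2, p1, p2, k3] as OpenCV has them; the pictures are not rectified), "rvec" (rotation vector, rad) and "tvec" (3), from world to camera coordinates, as OpenCV has them; the wrist camera has in their place "tool_from_camera" (4x4, takes a point from camera to tool coordinates, whose origin is the TCP and whose axes are the flange's). Camera axes: x right, y down, z forward; pixel columns grow to the right and rows downward; lengths in m; the calibration is good to about 2 mm. A picture is of the moment at which its call begins: read the wrist's pose just before it.
- robot.hand_in(): hands the job in, once; it reports no verdict.
The state is a dict: "time": time; "qpos": joint angles; "dq": joint speeds; "effort": joint torques, N m; "tcp_pos": TCP position; "tcp_rot": TCP orientation; "force": force on the tool from outside, world axes, zero at the start; "wrist_torque": the same for the moment, N m; "gripper_width": finger opening in m.
Only numpy, scipy, OpenCV 4.12 (cv2) and the standard library are available. Lean on these libraries where they do the work, as an engineer would, in place of code of your own. Each camera call takes 0.05 s, during which the arm holds its last target.

TASK

One of the two well-plate holders on the bench still stands open: close its hinged lid fully, then turn its steel latch until it points squarely across the lid and holds it down. Leave the latch of the other holder, which is already secured, as it is, and let go when done.

Things in the scene. Friction and masses are not known exactly. Their poses are not given: they have to be found in the camera images.
- holder: Open well-plate holder, fixed to the bench: off-white base 160 (x) by 156 (y) by 12 mm. Origin: centre of its underside; +x from hinge to latch, away from the robot within 15 degrees; z up. Lid hinge line along y at x=-62, z=34 mm. Vertical latch axis at x=+62 mm, y=0. A like holder, shut and latched, stands at its left or right, 220 to 420 mm off.
- lid (a joint): Opening of the open holder's lid, rad: 0 = shut (level, top face 39 mm above the bench), growing as it swings up towards the robot; starts at 0.6 to 1.0. Aluminium frame with clear windows and a 24 mm central rib: 102 mm hinge to free edge, 142 wide, 5 thick, 120 g. Stiff hinge (0.09 N m): it stays where left; press it down from above.
- latch (a joint): Its steel latch, rad: 0 = secured, arm along the holder's -x over the lid's edge, at a stop; grows counterclockwise from above; starts at 1.25 to 1.5 (arm to -y), so turn it clockwise. Arm 16 wide, 41 to 49 mm above the bench, reaching 45 mm from the axis; on it, centred on the axis, along the arm, a thumb wing 30 long, 10 thick, 49 to 71 mm high. Friction 0.04 N m, stays where left.
- other_latch (a joint): Angle of the same kind of latch on the other holder, rad: it is at 0 (secured, across its shut lid) and is to stay there.

How it is judged:
By the outcome, as a careful person would: the job done as asked, in the order asked, and still so for the second after the job is handed in, with the robot touching nothing.
It also fails if it takes over 51 s, if anything falls off the work surface, if the arm or the gripper's body presses on something with over 40 N, if the wrist force passes 120 N, or if a joint passes its speed limit or range.

## Working session

There is one attempt and no reset: what is moved stays moved. The work goes in short steps, Python scripts to look and compute and a tool call to move; the robot and the scene stay as the last step left them, time stands still between calls to the robot, and variables do not carry over. Pictures are saved under pics/ and viewed, and the job is handed in when it is done.

Besides the shell and the picture viewer there is one more tool, called as name([rows], argument=value, ...), one row to a line, values as JSON. carry_out: Moves the arm, as the interface text tells. Its arguments: {"type":"object","properties":{"increments":{"type":"array","items":{"type":"array","items":{"type":"array","items":{"type":"number"}}}},"gripper":{"type":"number"},"squeeze":{"type":"number"}},"required":["increments"]}

```bash
ls; mkdir -p pics; python3 - <<'E'
from workcell import robot
import cv2,numpy as np,pickle
s=robot.observe();print(s)
for n in("scene","top"):
    d=robot.snapshot(n);cv2.imwrite(f"pics/{n}0.png",d["frame"]);pickle.dump(d,open(f"{n}0.pkl","wb"))
    print(n,d["fx"],d["fy"],d["cx"],d["cy"],d["distortion"],d["rvec"],d["tvec"],(d["depth"]>0).mean())
E
```

```text
pics
{'time': 0.0, 'qpos': array([-1.28650217,  0.61587614, -0.01261654,  1.42488455,  0.00813054,
        1.10336309, -0.04041321]), 'dq': array([ 0.00093216, -0.00131318,  0.0020347 , -0.00052498,  0.00186466,
        0.00226233, -0.00051992]), 'effort': array([ 4.71727835e-04, -4.58942914e+01,  2.08991775e-01, -1.65743601e+01,
       -6.11617765e-02,  2.04463012e-02,  2.43848363e-04]), 'tcp_pos': array([0.19854142, 0.61812037, 0.21751387]), 'tcp_rot': array([-0.4860773 , -3.10343171,  0.00386265]), 'force': array([-0.42316057,  0.80710274,  0.83363383]), 'wrist_torque': array([ 0.01390013, -0.03019185,  0.033029  ]), 'gripper_width': 0.09285631341519925}
scene 524.8198847898586 524.8198847898586 322.99376990197493 248.43820168523075 [-0.02615653  0.          0.          0.          0.        ] [ 1.88585081  1.59497142 -0.64283971] [-0.07428593 -0.33414954  1.16423162] 0.9959602864583333
top 464.0192537935615 464.0192537935615 306.5091796574264 244.1360065952102 [0.01606335 0.         0.         0.         0.        ] [ 2.08778447 -2.15661574  0.15443821] [0.02116239 0.5438507  0.66293465] 0.99595703125
```

View pics/scene0.png

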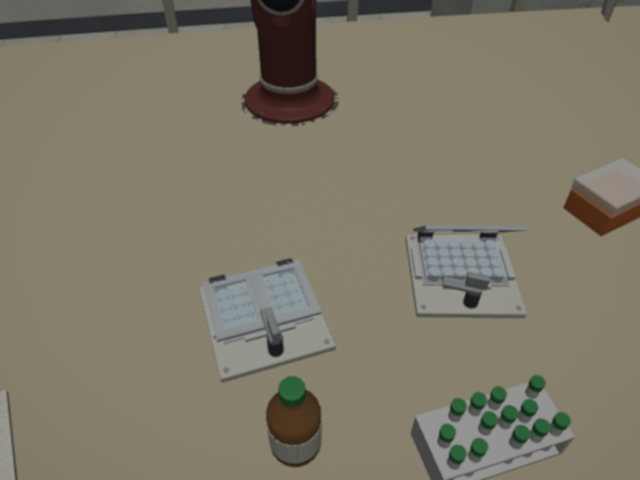

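View pics/top0.png

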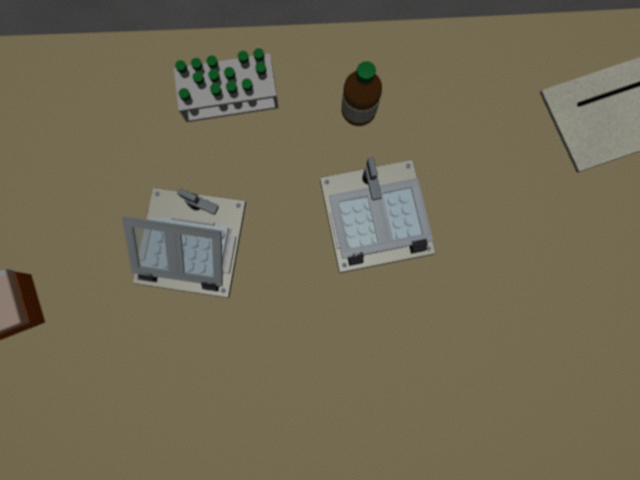

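The top view has the robot at the bottom. The open holder is at about (190,240) with its latch at about (196,200), and the shut holder is at about (378,215). Next I measure the poses.

```bash
cat > h.py <<'E'
import numpy as np,cv2,pickle
def ld(n): return pickle.load(open(n,"rb"))
def ray(d,uv):
    K=np.array([[d["fx"],0,d["cx"]],[0,d["fy"],d["cy"]],[0,0,1]])
    n=cv2.undistortPoints(np.float64(uv).reshape(-1,1,2),K,np.float64(d["distortion"])).reshape(-1,2)
    R=cv2.Rodrigues(np.float64(d["rvec"]))[0];t=np.float64(d["tvec"])
    return -R.T@t,np.c_[n,np.ones(len(n))]@R
def plane(d,uv,z):
    c,r=ray(d,uv);return c+r*((z-c[2])/r[:,2])[:,None]
def proj(d,X):
    K=np.array([[d["fx"],0,d["cx"]],[0,d["fy"],d["cy"]],[0,0,1]])
    return cv2.projectPoints(np.float64(X).reshape(-1,1,3),np.float64(d["rvec"]),np.float64(d["tvec"]),K,np.float64(d["distortion"]))[0].reshape(-1,2)
def cloud(d):
    v,u=np.mgrid[0:480,0:640];c,r=ray(d,np.c_[u.ravel(),v.ravel()])
    return (c+r*d["depth"].reshape(-1,1)).reshape(480,640,3)
E
python3 - <<'E'
from h import *
d=ld("top0.pkl");f=d["frame"]
a=cv2.resize(f[170:310,110:260],None,fx=5,fy=5,interpolation=cv2.INTER_CUBIC);cv2.imwrite("pics/zo.png",cv2.convertScaleAbs(a[:600],alpha=1.5))
P=cloud(d)
print(P[400,300],P[240,50])
c,_=ray(d,[[0,0]]);print("cam",c)
hsv=cv2.cvtColor(f,cv2.COLOR_BGR2HSV)
for (v,u) in [(200,230),(285,180),(215,375),(170,340),(210,160)]: print(hsv[v,u],P[v,u].round(4))
m=((P[...,2]>0.006)&(P[...,2]<0.1)).astype(np.uint8)
n,l,st,ce=cv2.connectedComponentsWithStats(m)
for i in range(1,n):
    if st[i,4]>300: print(st[i],ce[i], P[l==i].mean(0).round(3))
E
```

```text
[0.30942107 0.02181368 0.0009786 ] [ 5.73725635e-01  4.26927695e-01 -8.89354309e-05]
cam [ 0.42488822 -0.01121116  0.7450155 ]
[ 30  15 152] [0.6277 0.1272 0.0116]
[ 30  17 151] [0.4914 0.2077 0.0101]
[103  16 142] [ 0.5876 -0.1041  0.0392]
[ 22  80 118] [ 0.6755 -0.0552  0.0007]
[ 35  21 145] [0.6155 0.2427 0.0097]
[ 174   48  104   73 5137] [224.37103368  83.29160989] [0.812 0.128 0.05 ]
[ 541   58   99  113 5804] [598.58459683 112.92866988] [ 0.754 -0.484  0.008]
[ 341   71   41   54 1434] [359.76708508 100.93863319] [ 0.763 -0.087  0.067]
[ 320  158  115  115 9427] [376.43704254 215.69110003] [ 0.589 -0.107  0.03 ]
[ 124  188  122  110 9104] [187.10380053 243.70079086] [0.553 0.187 0.043]
[   0  269   45   71 2258] [ 17.45172719 303.27590788] [0.469 0.442 0.047]
```

View pics/zo.png

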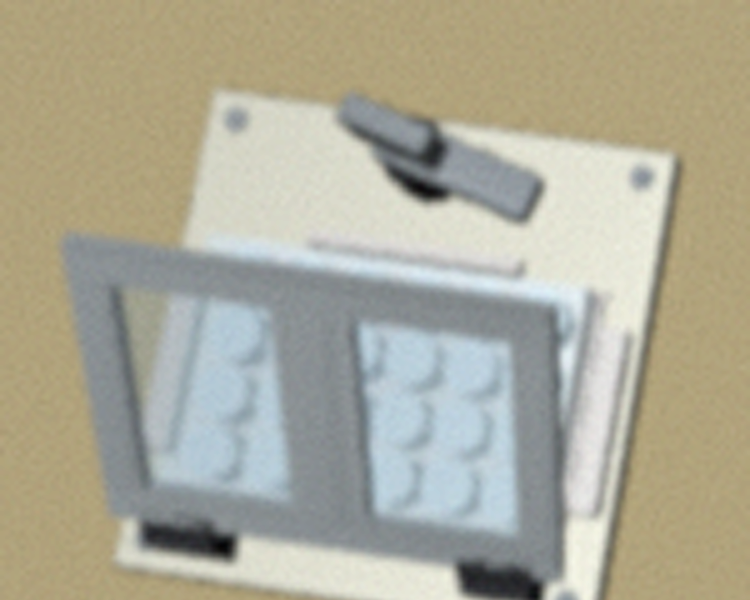

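```bash
python3 - <<'E'
from h import *
d=ld("top0.pkl");f=d["frame"];hsv=cv2.cvtColor(f,cv2.COLOR_BGR2HSV)
S=cv2.GaussianBlur(hsv[...,1],(3,3),0)
P=cloud(d)
m=(S<48).astype(np.uint8)  # holder vs bench (sat 80)
def edge(p,q,n_out):
    # subpixel edge points between p and q (px) : scan along outward normal
    p,q=np.float64(p),np.float64(q);t=(q-p)/np.linalg.norm(q-p);n=np.array([t[1],-t[0]])
    if n@n_out<0:n=-n
    out=[]
    for s in np.linspace(.08,.92,40):
        o=p+s*(q-p);k=np.arange(-5,5.01,.25);pts=(o+k[:,None]*n).astype(np.float32)
        v=cv2.remap(hsv[...,1].astype(np.float32),pts[:,0].reshape(1,-1),pts[:,1].reshape(1,-1),cv2.INTER_LINEAR).ravel()
        j=np.where((v[:-1]<48)&(v[1:]>=48))[0]
        if len(j): out.append(pts[j[-1]]+n*.125)
    return np.array(out)
TL=(152.6,188);TR=(245.2,200.6);BL=(132.6,282)
# BR
b=cv2.minAreaRect(np.argwhere(((P[...,2]>.006)&(m>0))[180:310,120:260])[:,::-1].astype(np.float32))
BR=(229,296)
def fit(e,z):
    X=plane(d,e,z)[:,:2];l=cv2.fitLine(X.astype(np.float32),cv2.DIST_HUBER,0,.001,.001).ravel()
    r=(X-l[2:])@np.array([-l[1],l[0]]);return l,np.abs(r).max(),np.median(abs(r))
def inter(a,b):
    s=np.linalg.solve(np.c_[a[:2],-b[:2]],b[2:]-a[2:]);return a[2:]+s[0]*a[:2]
for name,(c) in {"open":[TL,TR,BL,BR],"shut":[(320.5,180),(412,162),(341,271),(434,253)]}.items():
    TL,TR,BL,BR=map(np.array,c);L={}
    # visible contour: outer edge top; use z=12mm (camera above centre -> near side shows sides up)
    for k,(p,q,no) in {"far":(TL,TR,(0,-1)),"right":(TR,BR,(1,0)),"near":(BL,BR,(0,1)),"left":(TL if name=="shut" else TL,BL if name=="shut" else TL+.5*(BL-TL),(-1,0))}.items():
        e=edge(p,q,np.array(no));L[k],mx,md=fit(e,.012);a=np.degrees(np.arctan2(L[k][1],L[k][0]));print(name,k,len(e),"ang",a.round(2),"res",mx.round(4),md.round(4))
    C=[inter(L[a],L[b]) for a,b in(("far","left"),("far","right"),("near","left"),("near","right"))]
    C=np.array(C);print(C.round(4),"ctr",C.mean(0).round(4))
    fl,fr,nl,nr=C
    print("sizes",[round(float(np.linalg.norm(a-b)),4) for a,b in((fl,fr),(nl,nr),(fl,nl),(fr,nr))])
    x=(fl+fr-nl-nr);y=(fl+nl-fr-nr);print("yaw",np.degrees(np.arctan2(x[1],x[0])),np.degrees(np.arctan2(-y[0],y[1])))
E
```

```text
open far 40 ang 79.66 res 0.0051 0.0002
open right 40 ang -10.3 res 0.0003 0.0001
open near 40 ang 79.58 res 0.0004 0.0001
open left 28 ang -10.25 res 0.0045 0.0001
[[0.6545 0.2554]
 [0.6264 0.1012]
 [0.497  0.2839]
 [0.4687 0.1299]] ctr [0.5616 0.1926]
sizes [0.1568, 0.1566, 0.1601, 0.1604]
yaw -10.278327 -10.37978
shut far 35 ang -80.68 res 0.0013 0.0
shut right 40 ang 9.54 res 0.0018 0.0002
shut near 40 ang -80.62 res 0.0004 0.0001
shut left 40 ang 9.35 res 0.0003 0.0001
[[ 0.6609 -0.0194]
 [ 0.6864 -0.1749]
 [ 0.5025 -0.0455]
 [ 0.5283 -0.2015]] ctr [ 0.5945 -0.1103]
sizes [0.1576, 0.1581, 0.1605, 0.1604]
yaw 9.447556 9.347715
```

```bash
cat >> h.py <<'E'
C0=np.array([.5616,.1926]);Y0=np.radians(-10.3)
R2=np.array([[np.cos(Y0),-np.sin(Y0)],[np.sin(Y0),np.cos(Y0)]])
def toH(P): # world ->holder
    Q=np.array(P,float);Q[...,:2]=(Q[...,:2]-C0)@R2;return Q
def toW(p): 
    Q=np.array(p,float);Q[...,:2]=Q[...,:2]@R2.T+C0;return Q
def toolyaw(rv):
    R=cv2.Rodrigues(np.float64(rv))[0];return np.degrees(np.arctan2(R[1,1],R[0,1])),R
def latch(d,H,zlo=.0445,zhi=.08):
    m=(H[...,2]>.0425)&(abs(H[...,0]-.062)<.055)&(abs(H[...,1])<.055)&(H[...,0]>.01)&(H[...,2]<.08);return m
E
python3 - <<'E'
from h import *
d=ld("top0.pkl");H=toH(cloud(d))
m=(H[...,2]>.05)&(H[...,0]<.035)&(abs(H[...,0])<.07)&(abs(H[...,1])<.08)
p=H[m];print(m.sum())
s=np.polyfit(p[:,0],p[:,2],1);a=np.arctan(s[0]);r=p[:,2]-np.polyval(s,p[:,0])
k=abs(r)<.006;s=np.polyfit(p[k,0],p[k,2],1);print("lid ang",np.arctan(s[0]),"z at hinge x",np.polyval(s,-.062),k.mean(),"edge",p[k].max(0),p[k].min(0))
m=latch(d,H);p=H[m];print(m.sum(),p.min(0).round(4),p.max(0).round(4))
for lo,hi in((.043,.052),(.065,.076)):
    q=p[(p[:,2]>lo)&(p[:,2]<hi)];c=q[:,:2].mean(0);w,v=np.linalg.eigh(np.cov(q[:,:2].T));a=v[:,1];
    print(lo,len(q),"c",c.round(4),"dir theta",(np.arctan2(a[1],a[0])%np.pi).round(3),np.sqrt(w))
from workcell import robot
s=robot.observe();print(toolyaw(s["tcp_rot"])[0],toolyaw(s["tcp_rot"])[1].round(3))
print("latch axis W",toW([[.062,0]]),"presspt",toW([[0,0],[.025,0]]))
E
```

```text
4405
lid ang 0.8018416857123878 z at hinge x 0.03958934942405179 0.9961407491486947 edge [0.00879024 0.07189465 0.11268732] [-0.05453008 -0.07080148  0.05000517]
424 [ 0.0422 -0.0441  0.0429] [0.0693 0.0156 0.0728]
0.043 251 c [ 0.0536 -0.0237] dir theta 1.418 [0.00469755 0.01320175]
0.065 133 c [ 0.061  -0.0004] dir theta 1.293 [0.00292375 0.00883523]
72.1964840318646 [[-0.952  0.306 -0.001]
 [ 0.306  0.952 -0.002]
 [-0.    -0.002 -1.   ]]
latch axis W [[0.62260087 0.18151426]] presspt [[0.5616     0.1926    ]
 [0.58619713 0.18812994]]
```

carry_out([
  [[360,-425,0,7.5],[360,-425,0,7.5],[360,-425,0,7.5],[360,-425,0,7.5],[360,-425,0,7.5],[360,-425,0,7.5],[360,-425,0,7.5],[360,-425,0,7.5]],
], gripper=1, squeeze=10)

```text
time: 1.1
tcp_pos: [0.5228, 0.2356, 0.2183]
tcp_rot: [-0.282, -3.128, 0.0]
force: [0.8, 1.3, 0.2]
gripper_width: 0.0173
```

carry_out([
  [[38,-43,0,0],[38,-43,0,0],[38,-43,-50,0],[38,-43,-80,0],[38,-43,-80,0]],
])

```text
time: 1.72
tcp_pos: [0.5572, 0.1947, 0.1361]
tcp_rot: [-0.279, -3.123, 0.004]
force: [-0.1, -0.3, 0.4]
gripper_width: 0.0001
```

```bash
python3 - <<'E'
from h import *
from workcell import robot
s=robot.observe();print(s["time"],s["tcp_pos"],toH(s["tcp_pos"]),toolyaw(s["tcp_rot"])[0],s["qpos"].round(3),s["force"],s["gripper_width"])
E
```

```text
1.725 [0.55717573 0.19471272 0.13609833] [-0.00473073  0.0012876   0.13609833] 79.7867454538123 [-0.368  0.614 -0.008  1.696  0.005  0.839  1.015] [-0.11022263 -0.34700562  0.44733572] 0.0001498154020886905
```

carry_out([
  [[0,0,-25,0],[0,0,-33,0],[5,-1,-39,0],[9,-2,-46,0],[14,-2.5,-54,0],[18,-3,-62,0],[21,-3.5,-70,0],[23,-4,-79,0]],
])

```text
time: 2.72
tcp_pos: [0.5832, 0.1902, 0.059]
tcp_rot: [0.282, 3.129, -0.0]
force: [-0.3, -0.2, 0.3]
gripper_width: 0.0004
```

carry_out([
  [[1,0,-8,0],[2,0,-15,0],[2,0,-20,0],[2,0,-22,0],[2,0,-22,0]],
])

```text
time: 3.35
tcp_pos: [0.5848, 0.1903, 0.0393]
tcp_rot: [-0.282, -3.129, 0.0]
force: [-2.7, 0.0, 9.2]
gripper_width: 0.0003
```

```bash
python3 - <<'E'
from h import *
from workcell import robot
s=robot.observe();print(s["time"],s["tcp_pos"],toH(s["tcp_pos"]),s["force"])
d=robot.snapshot("scene");cv2.imwrite("pics/s1.png",cv2.resize(d["frame"][150:350,380:560],None,fx=3,fy=3))
E
```

```text
3.35 [0.58477828 0.19025892 0.03926157] [0.02322335 0.00184097 0.03926157] [-2.68485767  0.0475928   9.16828757]
```

View pics/s1.png

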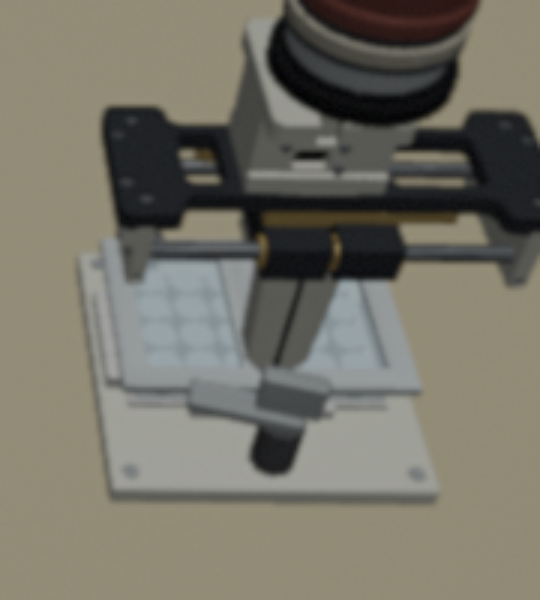

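The lid lies flat: the TCP stopped at 39.3 mm with 9 N of resistance. Now I raise, open, turn, and move over the latch.

carry_out([
  [[0,0,50,0],[0,0,90,10],[0,0,90,20],[37,-8.5,90,30],[37,-8.5,90,40],[37,-8.5,90,50],[37,-8.5,90,60],[37,-8.5,90,70]],
], gripper=0)

```text
time: 4.4
tcp_pos: [0.6216, 0.1818, 0.1274]
tcp_rot: [1.571, -2.72, -0.0]
force: [-0.1, 0.1, -1.1]
gripper_width: 0.0757
```

```bash
python3 - <<'E'
from h import *
from workcell import robot
s=robot.observe();print(s["time"],s["tcp_pos"],toH(s["tcp_pos"]),toolyaw(s["tcp_rot"])[0],s["force"],s["gripper_width"],s["qpos"].round(2))
d=robot.snapshot("wrist");cv2.imwrite("pics/w1.png",d["frame"]);d["s"]=s;pickle.dump(d,open("w1.pkl","wb"));print(np.round(d["tool_from_camera"],3))
d=robot.snapshot("top");cv2.imwrite("pics/t1.png",d["frame"]);pickle.dump(d,open("t1.pkl","wb"))
E
```

```text
4.4 [0.62159797 0.18179403 0.12739204] [6.09632408e-02 9.59345129e-05 1.27392039e-01] 150.02800622707616 [-0.08484078  0.08414855 -1.06341893] 0.07565772780084397 [-0.12  0.72 -0.35  1.53  0.29  0.94  2.06]
[[-0.001 -0.963 -0.271  0.074]
 [ 1.    -0.001 -0.     0.001]
 [ 0.    -0.271  0.963 -0.165]
 [ 0.     0.     0.     1.   ]]
```

View pics/w1.png

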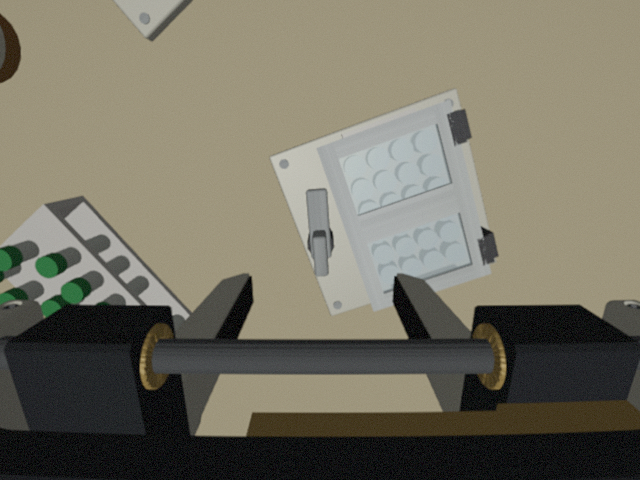

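View pics/t1.png

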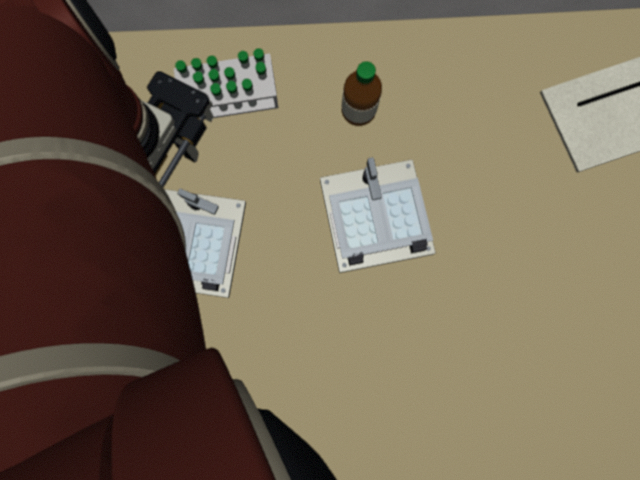

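```bash
cat >> h.py <<'E'
def wcloud(d):
    s=d["s"];K=np.array([[d["fx"],0,d["cx"]],[0,d["fy"],d["cy"]],[0,0,1]])
    v,u=np.mgrid[0:480,0:640];n=cv2.undistortPoints(np.float64(np.c_[u.ravel(),v.ravel()]).reshape(-1,1,2),K,np.float64(d["distortion"])).reshape(-1,2)
    X=np.c_[n,np.ones(len(n))]*d["depth"].reshape(-1,1)
    T=np.array(d["tool_from_camera"]);X=X@T[:3,:3].T+T[:3,3]
    R=cv2.Rodrigues(np.float64(s["tcp_rot"]))[0]
    return (X@R.T+s["tcp_pos"]).reshape(480,640,3)
def meas(d):
    H=toH(wcloud(d));k=np.zeros((480,640),bool);k[:270]=1
    p=H[k&(abs(H[...,0]+.011)<.045)&(abs(abs(H[...,1])-.064)<.004)&(H[...,2]<.12)&(H[...,2]>.02)]
    print("lid side rails n",len(p),"z med",np.median(p[:,2]),"slope",np.polyfit(p[:,0],p[:,2],1))
    for lo,hi in((.043,.053),(.066,.078)):
        q=H[k&(H[...,2]>lo)&(H[...,2]<hi)&(np.hypot(H[...,0]-.062,H[...,1])<.052)]
        (c,sz,a)=cv2.minAreaRect((q[:,:2]*1000).astype(np.float32));w,v=np.linalg.eigh(np.cov(q[:,:2].T));a=v[:,1]
        print(lo,len(q),"mean",q.mean(0).round(4),"rect",np.round(c,1),np.round(sz,1),"theta deg",np.degrees(np.arctan2(a[1],a[0]))%180)
E
python3 - <<'E'
from h import *
meas(ld("w1.pkl"))
E
```

```text
lid side rails n 1508 z med 0.038255183180750094 slope [-0.0006046   0.03824948]
0.043 1076 mean [ 0.0551 -0.0227  0.0481] rect [ 57.3 -16. ] [53.2 16. ] theta deg 76.06405342730815
0.066 480 mean [ 0.0613 -0.0015  0.07  ] rect [61.5 -0.8] [24.9 10. ] theta deg 74.09559321688562
```

carry_out([
  [[1,0,-20,4],[1,0,-45,4],[1,0,-60,4],[1,0,-68,4],[1,0,-72,4],[1,0,-74,4],[1,0,-74,4]],
])

```text
time: 5.38
tcp_pos: [0.6232, 0.1819, 0.0541]
tcp_rot: [-1.657, 2.668, -0.0]
force: [-0.7, -0.5, -1.0]
gripper_width: 0.0931
```

```bash
python3 - <<'E'
from h import *
from workcell import robot
s=robot.observe();print(s["time"],s["tcp_pos"],toH(s["tcp_pos"]),toolyaw(s["tcp_rot"])[0],s["force"],s["gripper_width"],s["qpos"].round(2))
d=robot.snapshot("wrist");cv2.imwrite("pics/w2.png",d["frame"])
E
```

```text
5.375 [0.62322889 0.18194422 0.0540915 ] [0.06254102 0.00053532 0.0540915 ] 153.68012818354293 [-0.66736218 -0.52538821 -1.02695153] 0.0931318332088229 [-0.13  0.82 -0.34  1.58  0.34  0.8   2.08]
```

View pics/w2.png

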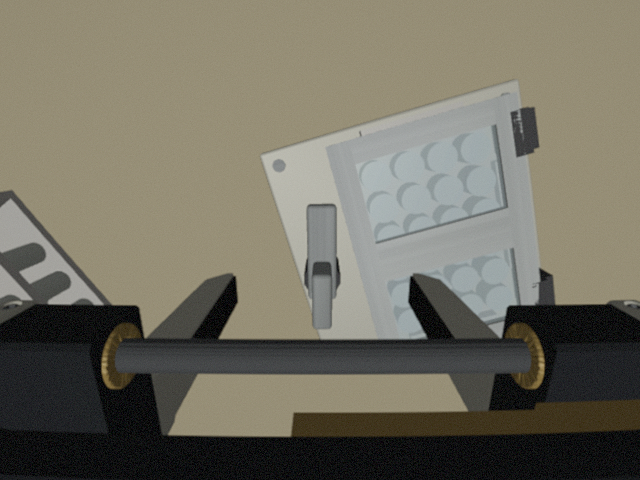

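The wing at about (321,295) is centred between the fingers at columns 235 and 410 and lies square to the jaws. I close on it now.

carry_out([
  [[0,0,0,0],[0,0,0,0],[0,0,0,0],[0,0,0,0],[0,0,0,0],[0,0,0,0],[0,0,0,0],[0,0,0,0]],
], gripper=1, squeeze=15)

```text
time: 6.42
tcp_pos: [0.6229, 0.1818, 0.0536]
tcp_rot: [-1.658, 2.669, -0.0]
force: [0.5, 0.4, 0.4]
gripper_width: 0.0178
```

carry_out([
  [[0,0,0,0],[0,0,0,0],[0,0,0,0],[0,0,0,0]],
])

```text
time: 6.92
tcp_pos: [0.6235, 0.1815, 0.0537]
tcp_rot: [-1.657, 2.668, -0.001]
force: [2.4, -0.1, -0.8]
gripper_width: 0.0096
```

carry_out([
  [[0,0,0,-5],[0,0,0,-13],[0,0,0,-21],[0,0,0,-29],[0,0,0,-37],[0,0,0,-45],[0,0,0,-53],[0,0,0,-60]],
])

```text
time: 7.92
tcp_pos: [0.6233, 0.1819, 0.0537]
tcp_rot: [-0.095, 3.139, 0.0]
force: [1.6, -0.6, -2.3]
gripper_width: 0.0098
```

```bash
python3 - <<'E'
from h import *
from workcell import robot
s=robot.observe();print(s["time"],toH(s["tcp_pos"]),toolyaw(s["tcp_rot"])[0],s["force"],s["wrist_torque"],s["gripper_width"],s["qpos"].round(2))
d=robot.snapshot("wrist");cv2.imwrite("pics/w3.png",d["frame"])
E
```

```text
7.925 [0.06259477 0.00052297 0.05366912] 93.46120613253944 [ 1.57930274 -0.62112518 -2.26529904] [-0.07069937 -0.42314641 -0.00118145] 0.00980298907585936 [-0.29  0.79 -0.05  1.59  0.05  0.76  1.27]
```

View pics/w3.png

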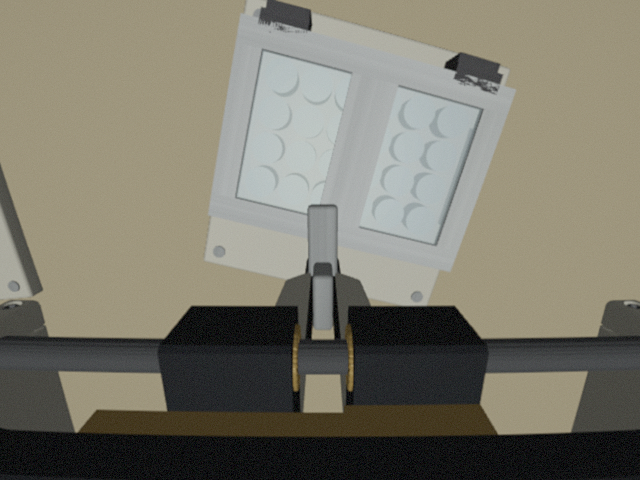

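The latch turned with the jaws and its arm (321,230) now lies over the lid edge. About 14° remain.

carry_out([
  [[0,0,0,-5],[0,0,0,-9],[0,0,0,-12],[0,0,0,-14],[0,0,0,-15],[0,0,0,-16],[0,0,0,-16]],
])

```text
time: 8.85
tcp_pos: [0.6233, 0.182, 0.0537]
tcp_rot: [0.335, 3.123, 0.0]
force: [2.0, -0.7, -1.5]
gripper_width: 0.0102
```

```bash
python3 - <<'E'
from h import *
from workcell import robot
s=robot.observe();print(s["time"],toH(s["tcp_pos"]),toolyaw(s["tcp_rot"])[0],s["force"],s["wrist_torque"],s["gripper_width"],s["qpos"].round(2))
d=robot.snapshot("wrist");cv2.imwrite("pics/w4.png",d["frame"]);d["s"]=s;meas(d)
E
```

```text
8.85 [0.0625733  0.00059655 0.05368707] 77.74015341356196 [ 1.99367409 -0.7412701  -1.53910695] [ 0.00256622 -0.69689588  0.18240926] 0.01017126925606197 [-0.33  0.79  0.02  1.59 -0.02  0.76  1.06]
lid side rails n 5302 z med 0.03830010096343518 slope [-0.00012912  0.03829775]
0.043 1826 mean [0.0331 0.0017 0.0482] rect [34.9  1.7] [16.  35.7] theta deg 0.18595930176155662
0.066 0 mean [nan nan nan] rect [0. 0.] [0. 0.] theta deg nan
  avg = a.mean(axis, **keepdims_kw)
  ret = um.true_divide(
h.py:39: RuntimeWarning: Degrees of freedom <= 0 for slice
  (c,sz,a)=cv2.minAreaRect((q[:,:2]*1000).astype(np.float32));w,v=np.linalg.eigh(np.cov(q[:,:2].T));a=v[:,1]
  c *= np.true_divide(1, fact)
  c *= np.true_divide(1, fact)
h.py:40: RuntimeWarning: Mean of empty slice.
  print(lo,len(q),"mean",q.mean(0).round(4),"rect",np.round(c,1),np.round(sz,1),"theta deg",np.degrees(np.arctan2(a[1],a[0]))%180)
```

View pics/w4.png

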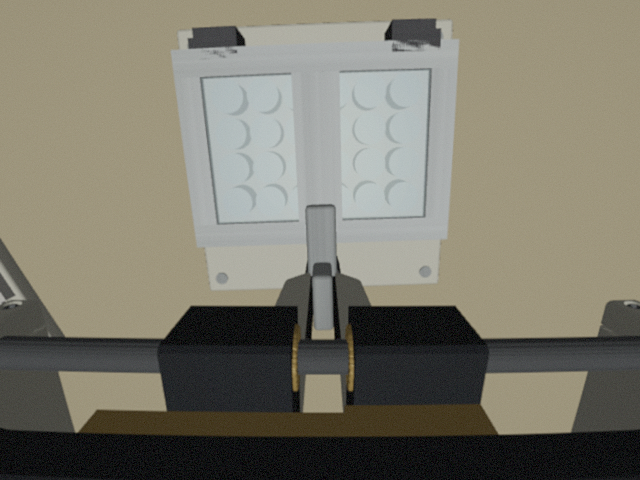

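The latch is at its stop: yaw torque rose to 0.18 N m, and the arm measures 0.2° off square. I release and raise.

carry_out([
  [[0,0,0,0],[0,0,0,0],[0,0,0,0],[0,0,0,0],[0,0,0,0],[0,0,0,0]],
], gripper=0)

```text
time: 9.65
tcp_pos: [0.6229, 0.1818, 0.0536]
tcp_rot: [-0.337, -3.123, 0.0]
force: [0.3, -0.7, 0.8]
gripper_width: 0.0653
```

carry_out([
  [[0,0,15,0],[0,0,45,0],[0,0,100,0],[0,0,100,0],[0,0,100,0]],
])

```text
time: 10.28
tcp_pos: [0.6227, 0.1818, 0.1542]
tcp_rot: [0.337, 3.123, 0.0]
force: [-0.5, 1.0, 0.2]
gripper_width: 0.0933
```

```bash
python3 - <<'E'
from h import *
from workcell import robot
s=robot.observe();print(s["time"],toH(s["tcp_pos"]),toolyaw(s["tcp_rot"])[0],s["force"],s["gripper_width"])
d=robot.snapshot("wrist");cv2.imwrite("pics/w5.png",d["frame"]);d["s"]=s;meas(d)
d=robot.snapshot("top");cv2.imwrite("pics/t5.png",d["frame"])
E
```

```text
10.275 [0.06205689 0.00028276 0.15424626] 77.69679729559007 [-0.47201598  0.99569032  0.22503276] 0.0933485562230352
lid side rails n 2193 z med 0.0382846441198301 slope [0.00140947 0.03830918]
0.043 898 mean [0.0373 0.0017 0.0481] rect [44.   1.6] [16.  53.7] theta deg 0.2784225974966432
0.066 465 mean [0.0614 0.0016 0.07  ] rect [62.1  1.6] [10.  30.2] theta deg 179.86140062429695
```

View pics/w5.png

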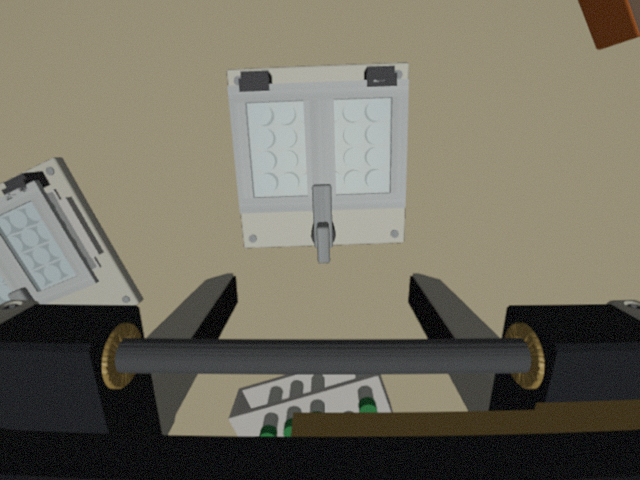

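View pics/t5.png

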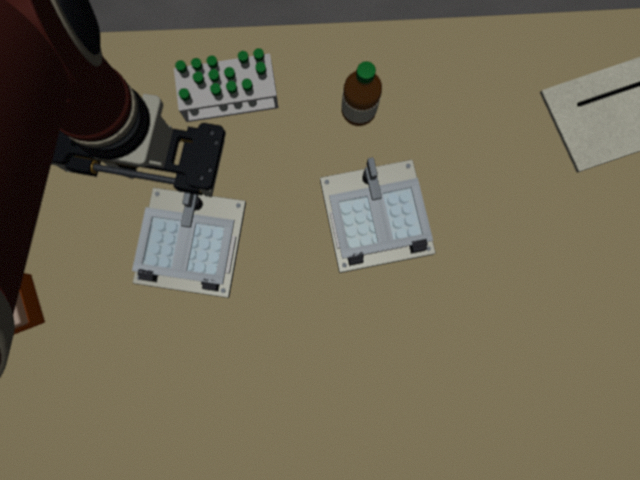

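The lid is shut, the latch at (322,220) in the wrist view lies square over the rib at 0 ± 0.3°, and the other holder's latch (373,180 in the top view) looks unchanged. The gripper is clear, so I hand in.

```bash
python3 -c "
from workcell import robot
print(robot.hand_in())"
```

```text
the job is handed in; nothing more can be done
None
```

The open holder's lid is now fully shut and its latch is turned to its stop, square across the lid. I pressed the lid down with the closed fingers. Then I gripped the thumb wing, turned the latch about 74° clockwise until it met the stop, let go and raised the arm clear. The job was handed in at about 10.4 s.

Last checks, taken with the arm clear:
- **Lid:** it is level, with its top face measured at 38.3 mm against the nominal 39 mm. That is within the 2 mm calibration, and the slope is about 0.001.
- **Latch:** the arm and wing both measure within 0.3° of square, and the latch stayed there after release.
- **Other holder:** the arm never went near it, and its latch looks unchanged in the top view. I compared the pictures by eye and did not measure its angle.
- **Forces:** the largest force I read was about 9 N, while pressing the lid.

No checks failed. The latch axis measured 1.6 mm off in y from where I computed it, which is also within calibration.

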